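# Clip a tool pot to the rack and park a collet holder in it

### The job

Fit the loose blue tool pot to the empty base of the holder rack: set it over the two orange snap hooks and press it straight down until both hooks have clicked over its foot and it sits fully home. Press firmly but do not force or ram it, or the hooks break. Then take the brass-nut collet holder out of the tightening fixture, lower it gently, taper down, into that pot until its flange rests on the rim, let go, and leave everything else where it is.

Things in the scene. Friction and masses are not known exactly. Their poses are not given: they have to be found in the camera images.
- pot: Blue plastic tool pot, 115 g, loose, upright. Foot plate 92 (x) x 52 (y) x 8 thick; in the middle of each x end a notch 17 wide (y), 8 deep (x from 38 to 46). On it a round sleeve, OD 48, bore 34, rim 72 above the origin, bore floor 8. Origin: centre of the foot's underside; z up. Half a turn about z is the same. Grip the sleeve across y, clear of the hooks.
- station: Mounting plate of the one empty base on the rack, fixed. Origin: centre of its underside, 10 to 22 above the table; z up. The black block on it is packed up on washers by an unknown amount: its seat is 20 to 28 above the origin. A round sprung pad stands 2.5 proud of the seat (4 N at first, 14 N flush). Home: pot on the seat, centred, its x along the base's x (either way round).
- hook_front (a joint): Flex of the orange snap hook at the -x end of the empty base, rad: 0 relaxed, grows as it bends outward (away from the base centre); about 0.09 lets the foot past, then it springs back to near 0 over the foot. Hook 12 wide (y), catch tip 35.5 from centre and 8.2 above the seat, then a ramp opening upward to 41 from centre at 22 above the seat; arm face 39 from centre.
- hook_rear (a joint): The same for the mirrored hook at the +x end. Foot meets the ramps about 15 above the seat; be within 2.5 mm in y (hook 12 in notch 17) and 3 mm in x. The push felt rises to 10-22 N on the ramps, drops to 5-10 N from 9 to 3 above the seat (not yet clicked), rises on the pad to 11-18 N, drops by 3 N or more as the catches snap some 1 above the seat, then rises steeply. Over 45 N breaks the hooks.
- holder: Collet holder, steel, 30 taper, about 550 g, axis z up, stands taper down in the fixture. Origin: centre of the flange's underside. Below: taper dia 31 to 18 over 48, then a stud to -62. Above: flange dia 46 to +16, neck dia 34 to +34, brass nut dia 40 from +34 to +58 (grip here), cutter dia 10 to +82. Parked, its flange rests on the pot rim (origin 72 above the pot's).
- fixture: Tightening fixture, fixed: green base 90 x 90, aluminium collar dia 60, bore 35, rim 80 above the table, holds the collet holder by its taper without clamping. Origin: centre of its underside.
- pot_a: Grey pot clipped on its black base on the rack with a dark-nut collet holder standing in it, all fixed. Origin: centre of the base's underside, level with the empty base's; pot rim 92, nut top 150 and cutter tip 176 above it. The 3 bases stand in a row along y, 110 apart, in any order. Leave it.
- pot_b: The second such grey pot with a dark-nut holder on its base. Leave it.
- oil_can: Red oil can, dia 64, body 100 high with a brass spout to 155. Origin: centre of its underside.
- spanner: Dark steel hook spanner lying flat, 195 long along x, 10 thick, reaching 31 to +y at its hooked +x end. Origin: 85 from the straight end, on the table.
- collet_bin: Yellow open bin 130 x 100 x 55. Origin: centre of its underside.
Mind the look-alikes: they are no part of the job. What is shaped like the holder but green is not meant. Several things have the shape of the pot; the one meant has the colours described above.

How it is judged:
On the way:
1. the empty blue pot is pressed home on the free base, both hooks clicked over its foot, before the holder is put in it (z of pot in the frame of station between 0.0185 and 0.03 m and horizontal distance between pot and station below 0.004 m and angle between the x axis of pot and the x axis of station, either way round below 0.08 rad and angle between pot's own z axis and vertical below 0.035 rad and value of joint each of hook_front, hook_rear below 0.035 rad and distance between holder and pot above 0.12 m), for 0.2 s.
At the end, for the whole second after the job is handed in: Blue pot on the free base: down on the seat (20 to 30 mm over the base's underside), centred within 4 mm, upright, long side along its x, both hooks sprung back (under 0.035 rad). Brass-nut holder taper down in it, flange on the rim within 2 mm, centred within 4 mm, upright; both at rest (z of pot in the frame of station between 0.0185 and 0.03 m and horizontal distance between pot and station below 0.004 m and angle between the x axis of pot and the x axis of station, either way round below 0.08 rad and angle between pot's own z axis and vertical below 0.035 rad and value of joint each of hook_front, hook_rear below 0.035 rad and z of holder in the frame of pot between 0.07 and 0.0745 m and horizontal distance between holder and pot below 0.004 m and angle between holder's own z axis and vertical below 0.05 rad and linear speed of each of holder, pot below 0.02 m/s); the robot touches nothing.
It fails at once if more than 45 N between the pot and the base or its hooks (contact force between pot and station above 45 N).
It fails at once if the holder dropped or rammed into the pot (more than 45 N between them) (contact force between holder and pot above 45 N).
It fails at once if the other pots on the rack or their holders knocked (more than 20 N) (contact force between any of pot_a, pot_b and anything else above 20 N).
It fails at once if a thing on the bench moved more than 3 cm (distance of any of oil_can, spanner, collet_bin from where it was at the start of the episode above 0.03 m).
It also fails if it takes over 69 s, if anything falls off the work surface, if the arm or the gripper's body presses on something with over 40 N, if the wrist force passes 120 N, or if a joint passes its speed limit or range.

### The arm

A 6-joint arm with a two-finger parallel gripper is mounted at the origin on the work surface. World frame = base frame: x ahead of the robot, y to its left, z up, the work surface at z = 0. Lengths are in m, angles in rad, forces in N, time in s.
With the tool pointing down it reaches from about 0.3 to 0.775 m from the base axis. Payload 14.6 kg.
Tool frame: the origin (TCP) lies between the finger pads; the fingertips stand 17 mm ahead of it and the grasp point (between the pads) lies 2 mm behind it; z points along the fingers, x is the direction in which the jaws open and shut, and the axes are right-handed (so a half turn about z gives the same grasp; the last joint's range is limited). The gripper opens to 85 mm and grips with 20 to 120 N. Pads are 22 mm wide; open, the fingers measure 114 mm over their backs; the gripper's body (76 mm by 85 mm) begins 54 mm behind the grasp point. The pads swing forward as they close: fully open they stand 13 mm farther back than shut.
Start: joints at [1.072, 0.3, 1.521, -0, 1.321, -0.067], TCP at [0.23, 0.5, 0.222] pointing down, gripper open.
Joint ranges: [-3.03, 3.03], [-0.79, 2.21], [0.23, 2.52], [-1.04, 4.18], [0, 3.07], [-2.55, 2.55]. Speed limits (rad/s): [2.22, 2.22, 2.57, 3.14, 3.14, 3.14].

### API

Orientations are given as a rotation vector (axis times angle).
In Python, from station import ctrl gives the robot as it stands. The module is installed in compiled form; this text tells all that it offers.
- The arm moves only by the tool servo_tool, never from a script. Its argument "moves" is a list of rows, each an object with "offset": the shift along the tool's x, y, z in cm, a list of three; "twist": the turn about the tool's z in degrees. In form: [{"offset": [dx, dy, dz], "twist": twist}, ...]. A call has 1 to 5 rows; each row shifts and turns the commanded pose from where the row before left it, along the tool's axes as they then stand; what a row does not reach is not made up. A row lasts 1/12 s, in which the tool goes at most 41.7 mm and 7.16 degrees, less where a joint would pass 70% of its speed; a pose out of reach is approached as far as the arm can. A call with a gripper value outside its range is refused whole. "jaw" is the closure, from 0 (fully open) to 1 (shut), set as the call begins (left out, the last holds). The fingers move at their own pace and stop on an object; the grip force is fixed at half the most. Time passes only in rows, so rows that do not move let the fingers close. It gives the time, the measured TCP pose, the force and the opening at its end, in the units of the state.
- ctrl.get_obs(): the state, without advancing time (a new reading comes with each control period).
- ctrl.camera(name): name is "scene" or "top" or "wrist"; returns the picture (400x640x3 uint8, red, green, blue); there is no depth.
- ctrl.camera_params(name): a dict with "fx", "fy", "cx", "cy" (pixels), "R" (3x3) and "t" (3): a world point X has camera coordinates R X + t; the wrist camera has in their place "tool_from_camera" (4x4, takes a point from camera to tool coordinates, whose origin is the TCP and whose axes are the tool frame's). Camera axes: x right, y down, z forward; pixel columns grow to the right and rows downward; lengths in m; the calibration is good to about 2 mm. A picture is of the moment at which its call begins: read the wrist's pose just before it. camera_params takes no time and is no camera call.
- ctrl.hand_in(): hands the job in, once; it reports no verdict.
Trained networks look in the newest picture that a camera, given by its name, has taken for a name from the list of things; names that differ only in an ending like _2 or _b are one class to them, and where a whole thing is asked for, a point or a joint stands for the part that bears it (a point fixed in the world has none). Each returns a list of dicts, best first, with "confidence" (0 to 1); they miss things now and then, are a little off and sometimes report something else, mostly with a low value. They report only what shows in the picture. A call takes as long as a camera call. They do not tell look-alikes from the thing itself.
- ctrl.masks_of(camera, query): "mask" (400x640 bool, what is visible of it) and "point" ([row, column] in pixels, amid what is visible of it).
- ctrl.place_of(camera, query): "point" ([row, column] in pixels: a listed point, or the origin of a listed thing).
The state is a dict: "t": time; "joints": joint angles; "joint_velocities": joint speeds; "joint_torque": joint torques, N m; "position": TCP position; "ee_rot": TCP orientation; "contact_force": force on the tool from outside, world axes, zero at the start; "moment": the same for the moment, N m; "grip_width": finger opening in m.
Only numpy, scipy, OpenCV 4.12 (cv2) and the standard library are available. Lean on these libraries where they do the work, as an engineer would, in place of code of your own. Each camera call takes 0.05 s, during which the arm holds its last target. There are 200 camera calls.

## Working session

There is one attempt and no reset: what is moved stays moved. The work goes in short steps, Python scripts to look and compute and a tool call to move; the robot and the scene stay as the last step left them, time stands still between calls to the robot, and variables do not carry over. Pictures are saved under pics/ and viewed, about 8 in all and at most 12, crops included, and the job is handed in when it is done.

Besides the shell and the picture viewer there is one more tool, called after "Emit:" as a command line: name --argument value ..., lists and objects as JSON in quotes. servo_tool: Moves the arm, as the interface text tells. Its arguments: {"type":"object","properties":{"moves":{"type":"array"},"jaw":{"type":"number"}},"required":["moves"]}

```bash
mkdir -p pics; cat > h.py <<'E'
import numpy as np, cv2
from station import ctrl
from scipy.spatial.transform import Rotation as Ro
def cam(name):
    o=ctrl.get_obs(); im=ctrl.camera(name); p=ctrl.camera_params(name)
    K=np.array([[p['fx'],0,p['cx']],[0,p['fy'],p['cy']],[0,0,1]])
    if 'R' in p: R=np.array(p['R']);t=np.array(p['t'])
    else:
        T=np.eye(4);T[:3,:3]=Ro.from_rotvec(o['ee_rot']).as_matrix();T[:3,3]=o['position']
        M=np.linalg.inv(T@np.array(p['tool_from_camera']));R=M[:3,:3];t=M[:3,3]
    return im,K,R,t
def onz(pt,z,K,R,t):
    r,c=pt; d=R.T@np.linalg.solve(K,[c,r,1]); o=-R.T@t
    return o+d*(z-o[2])/d[2]
def proj(X,K,R,t):
    q=K@(R@np.array(X)+t); return q[1]/q[2],q[0]/q[2]
def save(n,im): cv2.imwrite('pics/'+n,im[:,:,::-1])
E
python3 - <<'E'
from h import *
o=ctrl.get_obs();print({k:np.round(v,3) for k,v in o.items()})
for c in['scene','top']:
    im,K,R,t=cam(c);save(c+'0.png',im);print(c,np.round(-R.T@t,3),np.round(R,2).tolist(),K[0,0])
    for q in['pot','station','holder','fixture','pot_a','oil_can','spanner','collet_bin']:
        for d in ctrl.place_of(c,q):
            print(c,q,round(d['confidence'],2),np.round(d['point']),np.round(onz(d['point'],{'holder':.08,'station':.016,'pot_a':.016}.get(q,0),K,R,t)[:2],3))
print(ctrl.camera_params('wrist'))
E
```

```text
{'t': np.float64(0.0), 'joints': array([ 1.072,  0.3  ,  1.522, -0.   ,  1.321, -0.067]), 'joint_velocities': array([-0.001,  0.   ,  0.001,  0.001, -0.001, -0.001]), 'joint_torque': array([ 1.0000e-03, -5.4352e+01, -3.6178e+01, -0.0000e+00,  4.0000e-03,
        0.0000e+00]), 'position': array([0.23 , 0.499, 0.221]), 'ee_rot': array([ 2.645e+00,  1.694e+00, -2.000e-03]), 'contact_force': array([ 0.759,  0.435, -0.27 ]), 'moment': array([-0.01 , -0.004,  0.058]), 'grip_width': np.float64(0.085)}
scene [1.207 0.367 1.048] [[-0.49, 0.87, 0.01], [0.65, 0.37, -0.66], [-0.58, -0.31, -0.75]] 516.9949726391869
scene pot 0.92 [166. 243.] [ 0.414 -0.316]
scene pot 0.74 [257. 326.] [0.568 0.037]
scene pot 0.71 [181. 290.] [ 0.396 -0.174]
scene pot 0.59 [292. 419.] [0.548 0.271]
scene station 0.56 [276. 369.] [0.575 0.155]
scene holder 0.94 [201. 473.] [0.293 0.298]
scene holder 0.79 [234. 486.] [0.377 0.358]
scene holder 0.62 [220. 438.] [0.392 0.243]
scene fixture 0.63 [238. 433.] [0.385 0.243]
scene pot_a 0.92 [166. 243.] [ 0.426 -0.306]
scene pot_a 0.74 [257. 326.] [0.578 0.042]
scene pot_a 
[... 944 characters left out ...]
0.402 -0.175]
top pot_a 0.58 [224. 441.] [ 0.412 -0.311]
top oil_can 0.6 [141. 398.] [ 0.629 -0.206]
top oil_can 0.27 [231. 212.] [0.39  0.263]
top spanner 0.53 [242. 308.] [0.365 0.022]
top collet_bin 0.88 [157. 467.] [ 0.589 -0.385]
{'fx': 347.19179526732364, 'fy': 347.19179526732364, 'cx': 320.4795881640611, 'cy': 190.91650140689768, 'tool_from_camera': array([[ 9.99999480e-01, -4.76977972e-04, -9.01493092e-04,
         2.14062445e-04],
       [ 7.39190261e-04,  9.47956046e-01,  3.18400359e-01,
        -8.23564285e-02],
       [ 7.02705869e-04, -3.18400860e-01,  9.47955905e-01,
        -1.51249311e-01],
       [ 0.00000000e+00,  0.00000000e+00,  0.00000000e+00,
         1.00000000e+00]])}
```

View pics/top0.png

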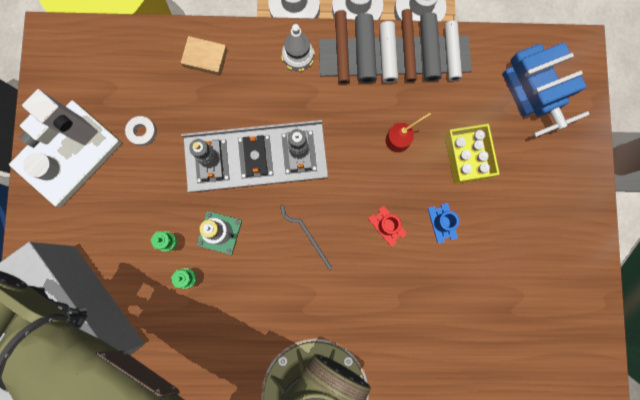

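View pics/scene0.png

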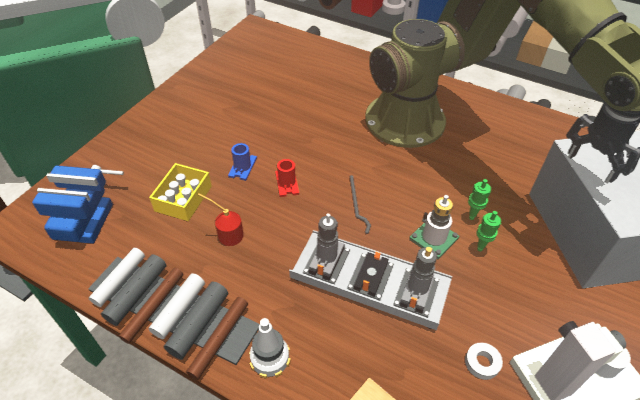

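Emit:
servo_tool --moves '[{"offset": [-1.1,3.1,-0.8],"twist": 0},{"offset": [-1.1,3.1,-0.8],"twist": 0},{"offset": [-1.1,3.1,-0.8],"twist": 0},{"offset": [-1.1,3.1,-0.8],"twist": 0},{"offset": [-1.1,3.1,-0.8],"twist": 0}]'

```text
t: 1.32
position: [0.3488, 0.3835, 0.2623]
ee_rot: [-2.646, -1.694, -0.0]
contact_force: [0.8, 0.3, -0.4]
grip_width: 0.0855
```

Emit:
servo_tool --moves '[{"offset": [-1.1,3.1,-0.8],"twist": 0},{"offset": [-1.1,3.1,-0.8],"twist": 0},{"offset": [-1.1,3.1,-0.8],"twist": 0},{"offset": [-1.1,3.1,-0.8],"twist": 0},{"offset": [-1.1,3.1,-0.8],"twist": 0}]'

```text
t: 1.73
position: [0.4666, 0.2685, 0.3023]
ee_rot: [-2.646, -1.694, -0.0]
contact_force: [0.3, 0.4, 0.3]
grip_width: 0.0852
```

Emit:
servo_tool --moves '[{"offset": [-1.1,3.1,0],"twist": -6.4},{"offset": [-1.4,2.9,0],"twist": -6.4},{"offset": [-1.7,2.6,0],"twist": -6.4},{"offset": [-2.0,2.3,0],"twist": -6.4},{"offset": [-2.2,2.1,0],"twist": -6.4}]'

```text
t: 2.15
position: [0.5775, 0.1573, 0.3018]
ee_rot: [2.07, 2.363, 0.0]
contact_force: [-0.1, 0.7, -0.2]
grip_width: 0.0854
```

```bash
python3 - <<'E'
from h import *
im,K,R,t=cam('wrist');save('w1.png',im);np.savez('w1.npz',K=K,R=R,t=t)
print(ctrl.get_obs()['position'],-R.T@t)
for q in['station','pot_a','hook_front','hook_rear']:
  for d in ctrl.place_of('wrist',q): print(q,round(d['confidence'],2),np.round(d['point'],1),[np.round(onz(d['point'],z,K,R,t)[:2],4) for z in(.016,.05)])
hsv=cv2.cvtColor(im,cv2.COLOR_RGB2HSV)
m=cv2.inRange(hsv,(5,150,120),(18,255,255))
n,l,s,c=cv2.connectedComponentsWithStats(m)
for i in range(1,n):
  if s[i,4]>30: print(s[i],c[i])
E
```

```text
[0.58008605 0.1536928  0.30106739] [0.49596822 0.14691785 0.4530446 ]
station 0.82 [141.2 316.9] [array([0.5761, 0.1526]), array([0.5699, 0.1522])]
pot_a 0.88 [143.1 233.2] [array([0.5924, 0.0476]), array([0.5849, 0.0553])]
pot_a 0.6 [145.3 410.6] [array([0.5657, 0.2714]), array([0.5603, 0.2617])]Traceback (most recent call last):
  File "<stdin>", line 5, in <module>
ValueError: it knows: collet_bin, fixture, holder, oil_can, pot, spanner, station
```

View pics/w1.png

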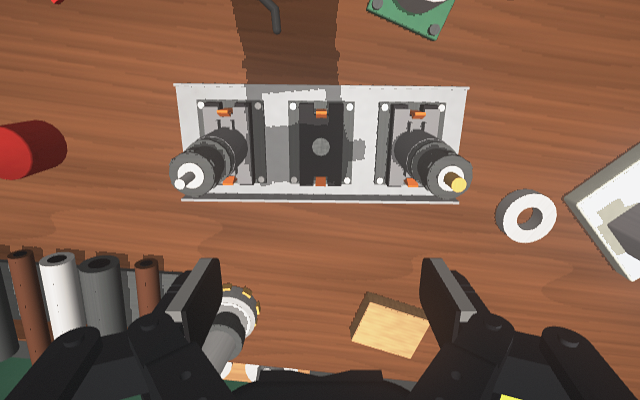

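```bash
python3 - <<'E'
from h import *
im=cv2.imread('pics/w1.png')[:,:,::-1].copy();D=np.load('w1.npz');K,R,t=D['K'],D['R'],D['t']
hsv=cv2.cvtColor(im,cv2.COLOR_RGB2HSV)
m=cv2.inRange(hsv,(3,150,100),(18,255,255))
for nm,m in(('or',m),('wh',cv2.inRange(hsv[90:200,185:465],(0,0,228),(180,30,255)))):
  n,l,s,c=cv2.connectedComponentsWithStats(m)
  for i in range(1,n):
    o=(185,90) if nm=='wh' else (0,0)
    if 8<s[i,4]<400 and 90<c[i][1]+o[1]<200: print(nm,s[i,2:],np.round(c[i]+o,1))
save('w1c.png',cv2.resize(im[80:210,250:400],None,fx=5,fy=4.6,interpolation=cv2.INTER_CUBIC))
E
```

```text
or [15  7 83] [223.8 111.9]
or [11  8 82] [320.9 113.4]
or [16  7 76] [418.  114.1]
or [52  7 69] [ 25.6 121.9]
or [14  9 86] [228.9 180.3]
or [10  9 87] [320.3 181. ]
or [22  3 23] [ 10.1 178.9]
or [13  9 87] [411.1 182.3]
wh [ 41  36 334] [306.4  96.6]
wh [ 4  4 11] [386.9  91.4]
wh [ 7  3 15] [392.7  90.7]
wh [ 7 32 35] [264.4 109.9]
wh [ 6  7 32] [200.4 104.6]
wh [ 6  7 36] [292.5 105.8]
wh [ 6  6 33] [349.4 106.6]
wh [ 6  7 36] [384.4 106.9]
wh [ 6  6 30] [441.5 107.4]
wh [ 5  6 16] [276.2 112.9]
wh [ 19  25 274] [194.4 174.7]
wh [ 26  25 241] [448.2 176.1]
wh [ 6  5 25] [346.6 180. ]
wh [ 6  6 29] [379.4 180.3]
wh [20  3 24] [336.  186.5]
wh [12  1 12] [306.5 187. ]
wh [36  2 40] [350.  192.9]
```

View pics/w1c.png

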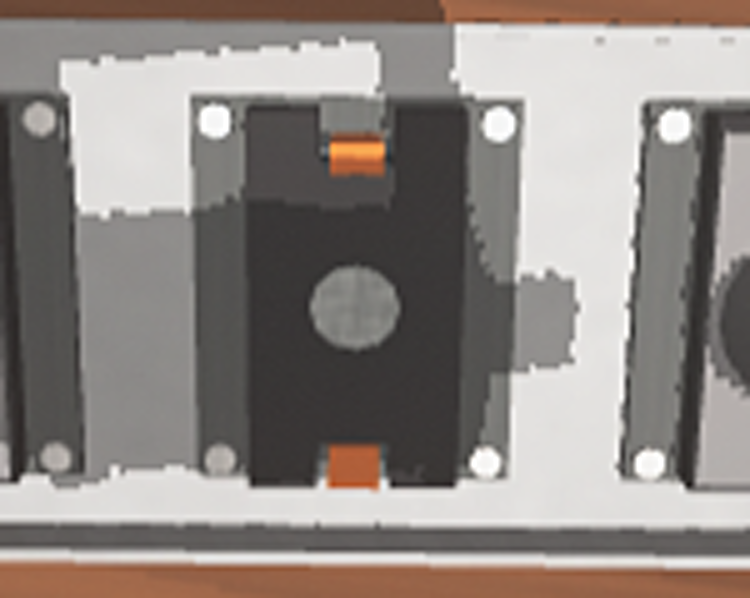

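```bash
python3 - <<'E'
from h import *
from scipy.optimize import brentq
D=np.load('w1.npz');K,R,t=D['K'],D['R'],D['t']
P=lambda c,r,z:onz((r,c),z,K,R,t)
d=lambda z:np.linalg.norm(P(200.4,104.6,z)-P(384.4,106.9,z))-.22
z=brentq(d,-.1,.2);print('bolt z',z)
for zz in(z,.022,.028):
  q=[P(*a,zz) for a in((292.5,105.8),(349.4,106.6),(294,180),(346.6,180))]
  c=np.mean(q,0);v=P(384.4,106.9,zz)-P(200.4,104.6,zz);
  w=(q[2]+q[3]-q[0]-q[1])/2
  print(zz,c[:2],'yaw x',np.degrees(np.arctan2(-v[0],v[1])),np.degrees(np.arctan2(w[1],w[0])),np.linalg.norm(w),np.linalg.norm(q[1]-q[0]))
for zz in(.03,.04,.05): print('pad',zz,P(320.9,146.7,zz)[:2])
E
```

```text
bolt z 0.027037622042695136
0.027037622042695136 [0.57736076 0.1575361 ] yaw x 6.828469288287472 7.022804243475109 0.09215220172166877 0.0680752849847698
0.022 [0.57832324 0.15766166] yaw x 6.828469288287448 7.022804243475112 0.09324192087954233 0.06888028954070718
0.028 [0.57717689 0.15751211] yaw x 6.828469288287477 7.022804243475121 0.09194402379797738 0.06792149840975517
pad 0.03 [0.57963818 0.15818961]
pad 0.04 [0.57766037 0.15792317]
pad 0.05 [0.57568257 0.15765673]
```

Emit:
servo_tool --moves '[{"offset": [-3.4,-1.75,0],"twist": 0},{"offset": [-3.4,-1.75,0],"twist": 0},{"offset": [-3.4,-1.75,0],"twist": 0},{"offset": [-3.4,-1.75,0],"twist": 0},{"offset": [-3.4,-1.75,0],"twist": 0}]'

```text
t: 2.72
position: [0.51, -0.0215, 0.302]
ee_rot: [2.077, 2.357, 0.001]
contact_force: [0.3, -0.7, 0.4]
grip_width: 0.0858
```

Emit:
servo_tool --moves '[{"offset": [-3.4,-1.75,0],"twist": 0},{"offset": [-3.4,-1.75,0],"twist": 0},{"offset": [-3.4,-1.75,0],"twist": 0},{"offset": [-3.4,-1.75,0],"twist": 7},{"offset": [0,0,0.3],"twist": 7}]'

```text
t: 3.13
position: [0.4572, -0.1686, 0.2995]
ee_rot: [2.358, 2.074, -0.001]
contact_force: [0.2, 0.4, 0.1]
grip_width: 0.0855
```

Emit:
servo_tool --moves '[{"offset": [0,0,0.3],"twist": 7},{"offset": [0,0,0.3],"twist": 7},{"offset": [0,0,0.3],"twist": 7},{"offset": [0,0,0.3],"twist": 7},{"offset": [0,0,0.3],"twist": 7}]'

```text
t: 3.55
position: [0.4589, -0.1639, 0.2838]
ee_rot: [2.871, 1.274, 0.001]
contact_force: [0.3, 0.1, -0.4]
grip_width: 0.0854
```

Emit:
servo_tool --moves '[{"offset": [0,0,0.3],"twist": 7},{"offset": [0,0,0.3],"twist": 7},{"offset": [0,0,0.3],"twist": 7},{"offset": [0,0,0.3],"twist": 7},{"offset": [0,0,0.3],"twist": 7}]'

```text
t: 3.97
position: [0.459, -0.1639, 0.2688]
ee_rot: [3.122, 0.352, 0.001]
contact_force: [0.3, -0.3, -0.3]
grip_width: 0.0853
```

Emit:
servo_tool --moves '[{"offset": [0,0,0.3],"twist": 7},{"offset": [0,0,0.3],"twist": 7},{"offset": [0,0,0.3],"twist": 7},{"offset": [0,0,0.3],"twist": 7},{"offset": [0,0,0.3],"twist": 7}]'

```text
t: 4.38
position: [0.459, -0.1639, 0.2538]
ee_rot: [-3.083, 0.603, -0.001]
contact_force: [0.0, -0.4, -0.1]
grip_width: 0.0854
```

Emit:
servo_tool --moves '[{"offset": [0,0,0.3],"twist": 7},{"offset": [0,0,0.3],"twist": 7},{"offset": [0,0,0.3],"twist": 7},{"offset": [0,0,0.3],"twist": 7},{"offset": [0,0,0.3],"twist": 7}]'

```text
t: 4.8
position: [0.459, -0.1639, 0.2388]
ee_rot: [-2.759, 1.502, -0.001]
contact_force: [1.0, 0.3, -0.3]
grip_width: 0.0854
```

Emit:
servo_tool --moves '[{"offset": [0,0,0.3],"twist": 7},{"offset": [0,0,0.3],"twist": 4},{"offset": [0,0,0],"twist": 0}]'

```text
t: 5.05
position: [0.4588, -0.1639, 0.2325]
ee_rot: [-2.605, 1.756, 0.001]
contact_force: [0.2, -0.5, -0.7]
grip_width: 0.0854
```

```bash
python3 - <<'E'
from h import *
o=ctrl.get_obs();print(o['t'],o['position'],o['ee_rot'],o['joints'])
im,K,R,t=cam('wrist');save('w2.png',im);np.savez('w2.npz',K=K,R=R,t=t)
hsv=cv2.cvtColor(im,cv2.COLOR_RGB2HSV)
m=cv2.inRange(hsv,(100,120,40),(125,255,255))
n,l,s,c=cv2.connectedComponentsWithStats(m)
for i in range(1,n):
  if s[i,4]>200: print(s[i],c[i])
for d in ctrl.place_of('wrist','pot'): print(d,onz(d['point'],0,K,R,t))
E
```

```text
5.05 [ 0.45880311 -0.16389514  0.23246511] [-2.60504352e+00  1.75591654e+00  7.30192164e-04] [-4.18340811e-01  1.50776651e-01  1.67825070e+00  1.01285449e-04
  1.31302006e+00  7.67819937e-01]
[ 398  193   71   81 3070] [433.41889251 232.31628664]
{'point': [199.8, 312.4], 'confidence': 0.87} [ 0.40099378 -0.17655112  0.        ]
{'point': [228.6, 426.3], 'confidence': 0.84} [ 0.4181108  -0.31800399  0.        ]
{'point': [162.4, 147.0], 'confidence': 0.34} [0.37272846 0.01403836 0.        ]
```

View pics/w2.png

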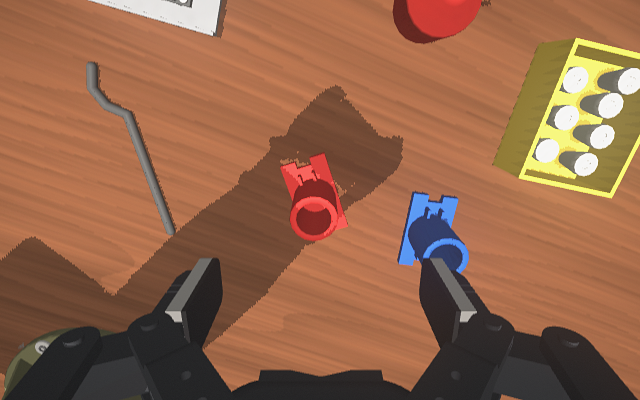

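```bash
python3 - <<'E'
from h import *
D=np.load('w2.npz');K,R,t=D['K'],D['R'],D['t']
P=lambda c,r,z:onz((r,c),z,K,R,t)
a,b,c=P(414,193,.008),P(458,197,.008),P(401,265,.008)
print(b-a,c-a,np.degrees(np.arctan2(*(b-a)[1::-1])),np.degrees(np.arctan2(*(c-a)[1::-1])))
Rt=Ro.from_rotvec([-2.605,1.756,0]).as_matrix()
print(Rt.T@(np.array([.416,-.318,.2])-[.4588,-.1639,.2325]))
E
```

```text
[ 0.01457629 -0.04906828  0.        ] [-0.08978487 -0.02768848  0.        ] -73.45535268027683 -162.86092089091747
[0.12678969 0.0974838  0.03249895]
```

Emit:
servo_tool --moves '[{"offset": [3.2,2.4,0.4],"twist": 0},{"offset": [3.2,2.4,0.4],"twist": 0},{"offset": [3.2,2.4,0.4],"twist": 0},{"offset": [3.1,2.5,0.4],"twist": 5.2},{"offset": [0,0,0],"twist": 0}]'

```text
t: 5.57
position: [0.4152, -0.3236, 0.2161]
ee_rot: [2.519, -1.876, -0.001]
contact_force: [0.3, 0.2, 0.4]
grip_width: 0.0849
```

```bash
python3 - <<'E'
from h import *
im,K,R,t=cam('wrist');o=ctrl.get_obs();print(o['t'],o['position'],o['ee_rot'],o['joints']);save('w3.png',cv2.resize(im[60:300,180:500],None,fx=2.4,fy=2.4,interpolation=cv2.INTER_CUBIC));save('w3f.png',im);np.savez('w3.npz',K=K,R=R,t=t,p=o['position'],r=o['ee_rot'])
for d in ctrl.place_of('wrist','pot'): print(d,onz(d['point'],0,K,R,t))
E
```

```text
5.6167 [ 0.41616287 -0.3213069   0.2163617 ] [ 2.52339743e+00 -1.87117084e+00 -1.02162004e-03] [-7.27057443e-01  2.50853755e-01  1.59632720e+00 -1.89975450e-04
  1.29504838e+00  5.49108733e-01]
{'point': [151.7, 319.4], 'confidence': 0.88} [ 0.41718664 -0.32153935  0.        ]
```

View pics/w3.png

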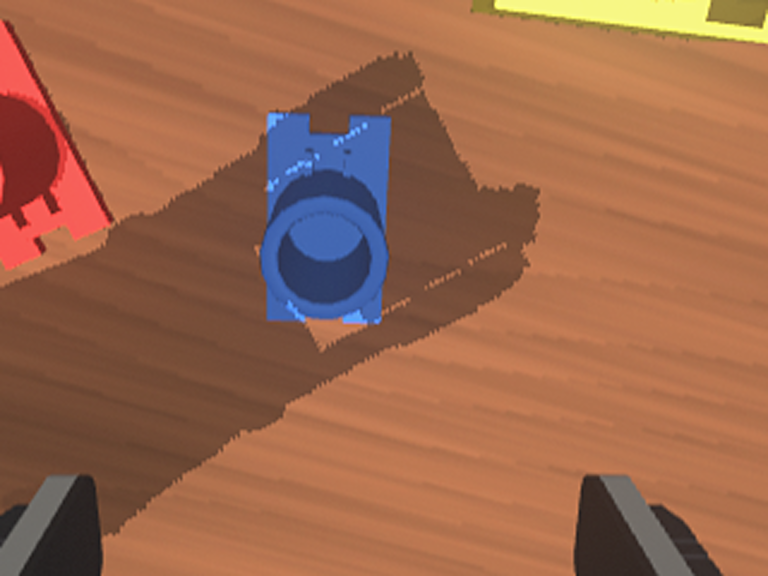

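```bash
python3 - <<'E'
from h import *
D=np.load('w3.npz');K,R,t=D['K'],D['R'],D['t']
P=lambda c,r,z:onz((r/2.4+60,c/2.4+180),z,K,R,t)
q=[P(*a,.008) for a in((267,112),(391,117),(267,321),(381,322))]
rim=P(323.5,257,.072)
f=np.mean(q,0);print(f,rim)
w=q[2]+q[3]-q[0]-q[1];v=q[1]+q[3]-q[0]-q[2]
print(np.linalg.norm(w)/2,np.linalg.norm(v)/2,np.degrees(np.arctan2(w[1],w[0])),np.degrees(np.arctan2(v[1],v[0])))
Rt=Ro.from_rotvec(D['r']).as_matrix();print(Rt.round(3))
for c in(f,rim): print((Rt.T@(c-D['p'])).round(4))
E
```

```text
[ 0.4169358  -0.31791493  0.008     ] [ 0.41783675 -0.31729262  0.072     ]
0.09226056292352396 0.05211767914275234 -165.00547562448764 -74.80251110016842
[[ 0.29  -0.957 -0.001]
 [-0.957 -0.29   0.   ]
 [-0.     0.    -1.   ]]
[-0.0029 -0.0018  0.2084]
[-0.0033 -0.0028  0.1444]
```

Emit:
servo_tool --moves '[{"offset": [-0.3,-0.25,0],"twist": 1.7},{"offset": [0,0,4],"twist": 0},{"offset": [0,0,4],"twist": 0},{"offset": [0,0,4],"twist": 0},{"offset": [0,0,3],"twist": 0}]'

```text
t: 6.08
position: [0.4188, -0.3135, 0.0645]
ee_rot: [-2.502, 1.9, 0.002]
contact_force: [0.1, -0.9, -0.5]
grip_width: 0.0852
```

Emit:
servo_tool --moves '[{"offset": [0,0,2.2],"twist": 0},{"offset": [0,0,0],"twist": 0},{"offset": [0,0,0],"twist": 0}]'

```text
t: 6.33
position: [0.4193, -0.3145, 0.0451]
ee_rot: [-2.501, 1.901, 0.001]
contact_force: [-0.4, 0.1, 0.5]
grip_width: 0.0856
```

Emit:
servo_tool --jaw 1 --moves '[{"offset": [0,0,0],"twist": 0},{"offset": [0,0,0],"twist": 0},{"offset": [0,0,0],"twist": 0},{"offset": [0,0,0],"twist": 0},{"offset": [0,0,0],"twist": 0}]'

```text
t: 6.75
position: [0.4196, -0.3161, 0.0468]
ee_rot: [2.498, -1.904, 0.005]
contact_force: [-1.4, 0.8, 12.6]
grip_width: 0.0461
```

Emit:
servo_tool --moves '[{"offset": [0,0,0],"twist": 0},{"offset": [0,0,0],"twist": 0},{"offset": [0,0,0],"twist": 0},{"offset": [0,0,0],"twist": 0},{"offset": [0,0,0],"twist": 0}]'

```text
t: 7.17
position: [0.4196, -0.3161, 0.0468]
ee_rot: [2.498, -1.905, 0.005]
contact_force: [-2.3, 1.2, 12.3]
grip_width: 0.0459
```

Emit:
servo_tool --moves '[{"offset": [0,0,-1],"twist": 0},{"offset": [0,0,-2],"twist": 0},{"offset": [0,0,-3],"twist": 0},{"offset": [0,0,-3.5],"twist": 0},{"offset": [0,0,-3.5],"twist": 0}]'

```text
t: 7.58
position: [0.4185, -0.3151, 0.177]
ee_rot: [2.498, -1.904, -0.0]
contact_force: [0.6, -0.6, -0.8]
grip_width: 0.0458
```

Emit:
servo_tool --moves '[{"offset": [0,0,-3.5],"twist": 0},{"offset": [0,0,-3.5],"twist": 0},{"offset": [0,0,-3],"twist": 0},{"offset": [-1,-0.7,-0.5],"twist": 0},{"offset": [-2,-1.4,0],"twist": 0}]'

```text
t: 8.0
position: [0.4311, -0.282, 0.2827]
ee_rot: [2.496, -1.907, 0.007]
contact_force: [1.5, 0.1, -2.0]
grip_width: 0.0457
```

Emit:
servo_tool --moves '[{"offset": [-3.2,-2.1,0],"twist": 0},{"offset": [-3.2,-2.1,0],"twist": 0},{"offset": [-3.2,-2.1,0],"twist": 0},{"offset": [-3.2,-2.1,0],"twist": 0},{"offset": [-3.2,-2.1,0],"twist": 0}]'

```text
t: 8.42
position: [0.4898, -0.0967, 0.2801]
ee_rot: [-2.498, 1.905, -0.0]
contact_force: [0.3, 0.0, -1.2]
grip_width: 0.0458
```

Emit:
servo_tool --moves '[{"offset": [-3.2,-2.1,0],"twist": 0},{"offset": [-3.2,-2.1,0],"twist": 0},{"offset": [-3.2,-2.1,0],"twist": 0},{"offset": [-3.2,-2.1,0],"twist": 0},{"offset": [-3.2,-2.1,0],"twist": 0}]'

```text
t: 8.83
position: [0.5487, 0.0855, 0.2801]
ee_rot: [-2.499, 1.904, -0.0]
contact_force: [0.6, -1.3, 0.0]
grip_width: 0.0461
```

Emit:
servo_tool --moves '[{"offset": [-3.2,-2.1,0],"twist": 0},{"offset": [-2,-2.1,0],"twist": 4.4},{"offset": [0,0,0],"twist": 4},{"offset": [0,0,0],"twist": 0},{"offset": [0,0,0],"twist": 0}]'

```text
t: 9.25
position: [0.5752, 0.1445, 0.2798]
ee_rot: [2.354, -2.079, -0.0]
contact_force: [-0.1, 0.1, -1.1]
grip_width: 0.0459
```

```bash
cat > loc.py <<'E'
from h import *
o=ctrl.get_obs();print(o['t'],o['position'],o['ee_rot'],o['contact_force'],o['grip_width'])
T=Ro.from_rotvec(o['ee_rot']).as_matrix();print('x yaw',np.degrees(np.arctan2(T[1,0],T[0,0])),'tilt',T[:,2].round(4))
print('to station',(T.T@(np.array([.5773,.1578,0])-o['position'])*100).round(2))
E
python3 loc.py
```

```text
9.25 [0.57519725 0.14451325 0.2797634 ] [ 2.35446206e+00 -2.07927520e+00 -3.48939096e-04] [-0.1270862   0.0528916  -1.09646356] 0.045928824490614764
x yaw -82.89680528520302 tilt [-5.e-04 -2.e-04 -1.e+00]
to station [-1.3  -0.39 27.98]
```

Emit:
servo_tool --moves '[{"offset": [-1.3,-0.4,2],"twist": 0.2},{"offset": [0,0,3],"twist": 0},{"offset": [0,0,3],"twist": 0},{"offset": [0,0,2],"twist": 0},{"offset": [0,0,0],"twist": 0}]'

```text
t: 9.67
position: [0.5761, 0.1566, 0.1758]
ee_rot: [2.346, -2.082, -0.006]
contact_force: [-0.0, 0.1, -2.7]
grip_width: 0.0459
```

```bash
python3 loc.py; python3 - <<'E'
from h import *
im,K,R,t=cam('wrist');o=ctrl.get_obs();save('w4.png',im);np.savez('w4.npz',K=K,R=R,t=t,p=o['position'],r=o['ee_rot'])
E
```

```text
9.6667 [0.57607808 0.15660128 0.17579521] [ 2.34561421 -2.08178818 -0.00621649] [-0.01171642  0.05705168 -2.68532726] 0.0458749138617797
x yaw -83.17951210059954 tilt [-0.0065 -0.0014 -1.    ]
to station [-0.12 -0.25 17.58]
```

View pics/w4.png

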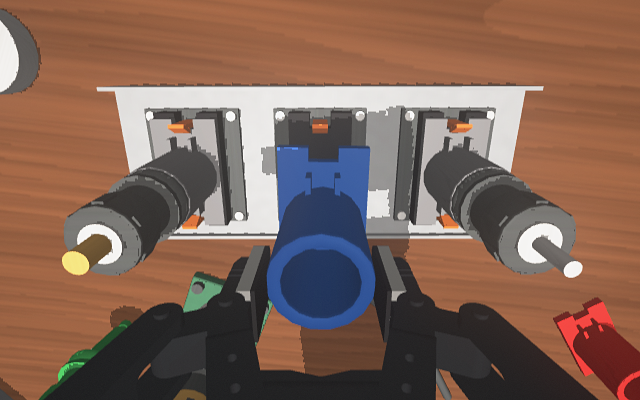

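```bash
python3 - <<'E'
from h import *
im=cv2.imread('pics/w4.png')[:,:,::-1].copy();D=np.load('w4.npz');K,R,t=D['K'],D['R'],D['t']
hsv=cv2.cvtColor(im,cv2.COLOR_RGB2HSV)
mw=cv2.inRange(hsv,(0,0,228),(180,30,255))
for nm,m in(('wh',mw),('or',cv2.inRange(hsv,(3,150,100),(18,255,255)))):
  n,l,s,c=cv2.connectedComponentsWithStats(m)
  for i in range(1,n):
    if 15<s[i,4]<300 and 95<c[i][1]<240 and 130<c[i][0]<520: print(nm,s[i,2:],c[i].round(1))
g=cv2.inRange(hsv,(105,120,40),(125,255,255))
for r in(150,153,156,165,175): 
  xs=np.where(g[r,250:400])[0]+250; d=np.diff(xs);print(r,xs.min(),xs.max(),[(xs[i],xs[i+1]) for i in np.where(d>3)[0]])
for c in(282,290,300,345,355,363): print(c,np.where(g[:,c])[0].min())
z=D['p'][2]-.0465+.008
P=lambda c,r,z:onz((r,c),z,K,R,t)
a,b=P(276.8,147.3,z),P(369.3,146.5,z)
print('foot edge',a,b,np.linalg.norm(b-a),np.degrees(np.arctan2(*(b-a)[1::-1])))
E
```

```text
wh [ 15  12 127] [464.3  96. ]
wh [ 9  8 51] [279.4 114.6]
wh [ 8  5 24] [359.1 112.9]
wh [ 6  9 31] [411.  114.2]
wh [ 7  9 49] [490.1 114.6]
wh [ 7  9 49] [148.9 115.3]
wh [ 9  9 70] [230.  115.9]
wh [ 8 22 26] [490.8 153.2]
wh [ 8  8 53] [238.6 215.7]
wh [14 10 49] [412.4 227.2]
wh [13  2 17] [432.2 230.8]
wh [107   3 110] [223.7 237. ]
wh [42  1 42] [430.5 237. ]
or [ 22   9 134] [461.5 127.2]
or [ 21   9 137] [177.4 128.1]
or [16  8 91] [320.2 126.6]
or [ 22  14 191] [192.3 222.1]
or [ 21  13 177] [447.2 221.5]
150 277 369 [(np.int64(308), np.int64(339))]
153 277 369 [(np.int64(308), np.int64(339))]
156 277 369 [(np.int64(308), np.int64(338))]
165 278 368 []
175 278 368 []
282 147
290 147
300 147
345 148
355 148
363 148
foot edge [0.6166306  0.1856861  0.14023184] [0.62298863 0.13580859 0.14023184] 0.050281122413056684 -82.73552290822852
```

```bash
python3 - <<'E'
from h import *
D=np.load('w4.npz');K,R,t=D['K'],D['R'],D['t'];P=lambda c,r,z:onz((r,c),z,K,R,t)
y=np.radians(6.9);ex=np.array([np.cos(y),np.sin(y),0]);ey=np.array([-ex[1],ex[0],0])
b=(P(279.4,114.6,.027)+P(361,115,.027))/2-.0461*ex
print('base',b,'z check',[np.linalg.norm(P(148.9,115.3,z)-P(411,114.6,z)) for z in(.02,.027,.034)])
print('vs w1 in base axes mm',(b-[.5773,.1578,.027])@np.c_[ex,ey]*1e3)
for h in(.0465,.042):
  z=D['p'][2]-h+.008
  p=(P(276.5,147,z)+P(369.5,147,z))/2-.046*ex
  print(h,'pot-base in base axes mm',(p-b)@np.c_[ex,ey]*1e3, 'pot in tool',Ro.from_rotvec(D['r']).as_matrix().T@(p-D['p'])*1e3)
q=[P(x,280,D['p'][2]-.0465+.072) for x in(267,376)];print(np.mean(q,0),np.ptp(q,0))
E
python3 loc.py
```

```text
base [0.57794055 0.157149   0.027     ] z check [np.float64(0.22749439150689452), np.float64(0.22229870828513884), np.float64(0.21710302506338316)]
vs w1 in base axes mm [ 0.55770431 -0.72323477]
0.0465 pot-base in base axes mm [-4.05687869 -1.44014998] pot in tool [ 1.28493255  3.10564314 38.510526  ]
0.042 pot-base in base axes mm [-3.12202521 -1.40291526] pot in tool [ 1.24762312  2.18520307 34.00755636]
[0.5781949  0.15686414 0.20423184] [0.00521373 0.04419618 0.        ]
9.7167 [0.57713799 0.15690298 0.17873184] [ 2.34739029 -2.08398482 -0.00293023] [-0.35547911 -0.52641856 -0.67449479] 0.045961342352599174
x yaw -83.19653533046247 tilt [-3.1e-03 -7.0e-04 -1.0e+00]
to station [-0.09 -0.08 17.87]
```

Emit:
servo_tool --moves '[{"offset": [-0.15,-0.25,0.3],"twist": 0},{"offset": [0,0,0],"twist": 0},{"offset": [0,0,0],"twist": 0},{"offset": [0,0,0],"twist": 0}]'

```text
t: 10.05
position: [0.5807, 0.1597, 0.178]
ee_rot: [-2.348, 2.085, -0.002]
contact_force: [0.6, 0.3, -1.3]
grip_width: 0.0463
```

```bash
python3 loc.py; python3 - <<'E'
from h import *
p0=ctrl.get_obs()
im,K,R,t=cam('wrist');save('w5f.png',im);np.savez('w5.npz',K=K,R=R,t=t,p=p0['position'],r=p0['ee_rot'])
save('w5.png',cv2.resize(im[90:330,200:440],None,fx=2.5,fy=2.5,interpolation=cv2.INTER_CUBIC))
E
```

```text
10.05 [0.58068081 0.15967957 0.17795007] [-2.34773514e+00  2.08545289e+00 -1.61688796e-03] [ 0.64627004  0.32041692 -1.32721069] 0.04627510696044396
x yaw -83.22826639087218 tilt [ 1.7e-03  3.0e-04 -1.0e+00]
to station [ 0.15  0.39 17.79]
```

View pics/w5.png

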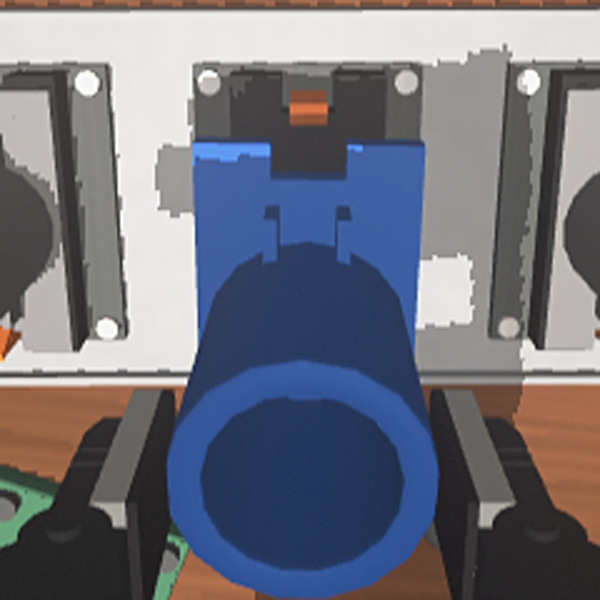

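```bash
python3 - <<'E'
from h import *
D=np.load('w5.npz');K,R,t=D['K'],D['R'],D['t'];P=lambda c,r,z:onz((r/2.5+90,c/2.5+200),z,K,R,t)
y=np.radians(6.9);ex=np.array([np.cos(y),np.sin(y),0]);ey=np.array([-ex[1],ex[0],0]);E=np.c_[ex,ey]
b=(P(208,82,.027)+P(406,82,.027))/2-.0461*ex
print('base',b,'vs w1 mm',(b-[.5773,.1578,.027])@E*1e3)
for h in(.0465,.042):
  z=D['p'][2]-h+.008
  l,r=P(193,142,z),P(425,143,z); p=(l+r)/2-.046*ex
  rim=(P(167,475,z+.064)+P(438,475,z+.064))/2;rim2=(P(302,362,z+.064)+P(302,598,z+.064))/2
  print(h,np.linalg.norm(l-r),np.degrees(np.arctan2(*(r-l)[1::-1])),'pot-base mm',(p-b)@E*1e3,'rim-base',(rim-b)@E*1e3,(rim2-b)@E*1e3,'rimdia',np.linalg.norm(P(167,475,z+.064)-P(438,475,z+.064)))
E
python3 loc.py
```

```text
base [0.57703105 0.15740379 0.027     ] vs w1 mm [-0.31460516 -0.36102427]
0.0465 0.05134285160148483 -83.52704547020917 pot-base mm [1.38703822 0.32978999] rim-base [3.88020219 2.00961242] [1.77463375 2.10124947] rimdia 0.045321118400374616
0.042 0.05012612597710488 -83.52704547020923 pot-base mm [2.28270293 0.37080164] rim-base [6.7863942  2.01142721] [4.75609092 2.09978862] rimdia 0.04370108006490426
10.1 [0.5805763  0.1596787  0.17769953] [-2.34797713e+00  2.08567488e+00 -1.24244819e-03] [-0.8769933  -0.002404   -1.14957661] 0.04575382848149005
x yaw -83.22846121745263 tilt [ 1.3e-03  3.0e-04 -1.0e+00]
to station [ 0.15  0.37 17.77]
```

Emit:
servo_tool --moves '[{"offset": [0,0.08,1.2],"twist": 0},{"offset": [0,0,1.6],"twist": 0},{"offset": [0,0,1.6],"twist": 0},{"offset": [0,0,1.2],"twist": 0},{"offset": [0,0,0],"twist": 0}]'

```text
t: 10.52
position: [0.5782, 0.1593, 0.1177]
ee_rot: [2.346, -2.084, -0.004]
contact_force: [-0.3, -0.9, -1.0]
grip_width: 0.0462
```

Emit:
servo_tool --moves '[{"offset": [0,0,0.2],"twist": 0},{"offset": [0,0,0.2],"twist": 0},{"offset": [0,0,0.2],"twist": 0},{"offset": [0,0,0.1],"twist": 0},{"offset": [0,0,0],"twist": 0}]'

```text
t: 10.93
position: [0.5796, 0.1596, 0.114]
ee_rot: [-2.348, 2.086, -0.0]
contact_force: [0.6, -0.5, -1.3]
grip_width: 0.0455
```

Emit:
servo_tool --moves '[{"offset": [0,0,0.1],"twist": 0},{"offset": [0,0,0.1],"twist": 0},{"offset": [0,0,0.1],"twist": 0},{"offset": [0,0,0],"twist": 0}]'

```text
t: 11.27
position: [0.5794, 0.1595, 0.1106]
ee_rot: [2.348, -2.086, -0.0]
contact_force: [-0.1, -0.8, -1.1]
grip_width: 0.0461
```

Emit:
servo_tool --moves '[{"offset": [0,0,0.15],"twist": 0},{"offset": [0,0,0.15],"twist": 0},{"offset": [0,0,0.15],"twist": 0},{"offset": [0,0,0],"twist": 0}]'

```text
t: 11.6
position: [0.5794, 0.1595, 0.1059]
ee_rot: [2.348, -2.086, -0.0]
contact_force: [-0.4, 0.3, -0.6]
grip_width: 0.0461
```

Emit:
servo_tool --moves '[{"offset": [0,0,0.15],"twist": 0},{"offset": [0,0,0.15],"twist": 0},{"offset": [0,0,0],"twist": 0}]'

```text
t: 11.85
position: [0.5796, 0.1596, 0.1031]
ee_rot: [-2.348, 2.087, -0.0]
contact_force: [0.6, 0.6, -0.2]
grip_width: 0.0461
```

Emit:
servo_tool --moves '[{"offset": [0,0,0.15],"twist": 0},{"offset": [0,0,0.15],"twist": 0},{"offset": [0,0,0],"twist": 0}]'

```text
t: 12.1
position: [0.5799, 0.1596, 0.1006]
ee_rot: [-2.348, 2.086, -0.001]
contact_force: [0.3, 0.7, 2.6]
grip_width: 0.0457
```

Contact on the ramps at TCP z ≈ 0.1015, as predicted. I'll continue slowly.

Emit:
servo_tool --moves '[{"offset": [0,0,0.15],"twist": 0},{"offset": [0,0,0.15],"twist": 0},{"offset": [0,0,0],"twist": 0}]'

```text
t: 12.35
position: [0.58, 0.1597, 0.0983]
ee_rot: [-2.348, 2.086, -0.002]
contact_force: [-3.6, 0.2, 10.4]
grip_width: 0.0462
```

Emit:
servo_tool --moves '[{"offset": [0,0,0.15],"twist": 0},{"offset": [0,0,0.15],"twist": 0},{"offset": [0,0,0],"twist": 0}]'

```text
t: 12.6
position: [0.5797, 0.1597, 0.0954]
ee_rot: [-2.348, 2.086, -0.001]
contact_force: [-2.8, -0.2, -1.1]
grip_width: 0.0458
```

Emit:
servo_tool --moves '[{"offset": [0,0,0.15],"twist": 0},{"offset": [0,0,0.1],"twist": 0},{"offset": [0,0,0],"twist": 0}]'

```text
t: 12.85
position: [0.5797, 0.1596, 0.092]
ee_rot: [-2.348, 2.086, -0.001]
contact_force: [0.7, 0.6, 4.6]
grip_width: 0.0455
```

Emit:
servo_tool --moves '[{"offset": [0,0,0.1],"twist": 0},{"offset": [0,0,0.1],"twist": 0},{"offset": [0,0,0],"twist": 0}]'

```text
t: 13.1
position: [0.5798, 0.1596, 0.0901]
ee_rot: [-2.348, 2.086, -0.001]
contact_force: [1.1, 0.4, 5.5]
grip_width: 0.046
```

Emit:
servo_tool --moves '[{"offset": [0,0,0.1],"twist": 0},{"offset": [0,0,0],"twist": 0}]'

```text
t: 13.27
position: [0.5799, 0.1596, 0.0893]
ee_rot: [-2.348, 2.086, -0.001]
contact_force: [0.6, -1.0, 6.7]
grip_width: 0.046
```

Emit:
servo_tool --moves '[{"offset": [0,0,0.1],"twist": 0},{"offset": [0,0,0],"twist": 0}]'

```text
t: 13.43
position: [0.5802, 0.1597, 0.0887]
ee_rot: [-2.347, 2.086, -0.002]
contact_force: [0.2, 0.8, 9.5]
grip_width: 0.0458
```

Emit:
servo_tool --moves '[{"offset": [0,0,0.1],"twist": 0},{"offset": [0,0,0],"twist": 0}]'

```text
t: 13.6
position: [0.5805, 0.1597, 0.0877]
ee_rot: [-2.347, 2.085, -0.003]
contact_force: [3.4, 0.2, 6.3]
grip_width: 0.0464
```

Emit:
servo_tool --moves '[{"offset": [0,0,0.06],"twist": 0},{"offset": [0,0,0],"twist": 0}]'

```text
t: 13.77
position: [0.5801, 0.1596, 0.0872]
ee_rot: [-2.347, 2.086, -0.002]
contact_force: [-1.3, -2.7, 10.9]
grip_width: 0.0459
```

Emit:
servo_tool --moves '[{"offset": [0,0,0.06],"twist": 0},{"offset": [0,0,0],"twist": 0}]'

```text
t: 13.93
position: [0.5802, 0.1596, 0.0871]
ee_rot: [-2.347, 2.086, -0.002]
contact_force: [-2.8, -1.0, 15.5]
grip_width: 0.0459
```

Emit:
servo_tool --moves '[{"offset": [0,0,0.06],"twist": 0},{"offset": [0,0,0],"twist": 0}]'

```text
t: 14.1
position: [0.5803, 0.1596, 0.0871]
ee_rot: [-2.347, 2.085, -0.003]
contact_force: [-5.0, -2.6, 21.4]
grip_width: 0.046
```

Emit:
servo_tool --moves '[{"offset": [0,0,0.06],"twist": 0},{"offset": [0,0,0],"twist": 0}]'

```text
t: 14.27
position: [0.5804, 0.1596, 0.087]
ee_rot: [-2.347, 2.085, -0.003]
contact_force: [-8.3, -2.8, 25.3]
grip_width: 0.0455
```

Emit:
servo_tool --moves '[{"offset": [0,0,-0.2],"twist": 0},{"offset": [0,0,0],"twist": 0}]'

```text
t: 14.43
position: [0.58, 0.1596, 0.0872]
ee_rot: [-2.347, 2.086, -0.002]
contact_force: [-0.1, -0.6, 9.6]
grip_width: 0.0458
```

Emit:
servo_tool --moves '[{"offset": [0,0,-0.15],"twist": 0},{"offset": [0,0,0],"twist": 0}]'

```text
t: 14.6
position: [0.5797, 0.1595, 0.0874]
ee_rot: [-2.348, 2.087, -0.0]
contact_force: [5.2, 0.6, -1.8]
grip_width: 0.0456
```

Emit:
servo_tool --moves '[{"offset": [0,0,-0.15],"twist": 0},{"offset": [0,0,0],"twist": 0}]'

```text
t: 14.77
position: [0.5793, 0.1595, 0.0877]
ee_rot: [2.348, -2.086, -0.001]
contact_force: [8.8, 2.1, -13.2]
grip_width: 0.0458
```

Emit:
servo_tool --moves '[{"offset": [0,0,0.12],"twist": 0},{"offset": [0,0,0],"twist": 0}]'

```text
t: 14.93
position: [0.5796, 0.1595, 0.0874]
ee_rot: [2.348, -2.086, -0.0]
contact_force: [5.0, 0.7, -5.2]
grip_width: 0.0458
```

Emit:
servo_tool --jaw 0 --moves '[{"offset": [0,0,0],"twist": 0},{"offset": [0,0,0],"twist": 0},{"offset": [0,0,0],"twist": 0},{"offset": [0,0,0],"twist": 0},{"offset": [0,0,0],"twist": 0}]'

```text
t: 15.35
position: [0.5794, 0.1596, 0.0882]
ee_rot: [2.349, -2.086, -0.0]
contact_force: [0.9, -0.0, 0.0]
grip_width: 0.0857
```

Emit:
servo_tool --moves '[{"offset": [0,0,-1],"twist": 0},{"offset": [0,0,-3],"twist": 0},{"offset": [0,0,-4],"twist": 0},{"offset": [0,0,-4],"twist": 0},{"offset": [0,0,-4],"twist": 0}]'

```text
t: 15.77
position: [0.5791, 0.1595, 0.251]
ee_rot: [-2.348, 2.086, -0.0]
contact_force: [0.2, 0.5, 0.3]
grip_width: 0.0857
```

Emit:
servo_tool --moves '[{"offset": [0,0,-3.5],"twist": 0},{"offset": [0,-1.5,-2],"twist": 0},{"offset": [0,0,0],"twist": 0},{"offset": [0,0,0],"twist": 0}]'

```text
t: 16.1
position: [0.5947, 0.1614, 0.3046]
ee_rot: [-2.347, 2.086, -0.002]
contact_force: [-0.1, 0.6, -0.5]
grip_width: 0.0855
```

```bash
python3 loc.py; python3 - <<'E'
from h import *
p0=ctrl.get_obs()
im,K,R,t=cam('wrist');save('w6f.png',im);np.savez('w6.npz',K=K,R=R,t=t,p=p0['position'],r=p0['ee_rot'])
save('w6.png',cv2.resize(im[80:240,200:440],None,fx=3.3,fy=3.3,interpolation=cv2.INTER_CUBIC))
hsv=cv2.cvtColor(im,cv2.COLOR_RGB2HSV)
n,l,s,c=cv2.connectedComponentsWithStats(cv2.inRange(hsv,(3,150,100),(18,255,255)))
for i in range(1,n):
    if 15<s[i,4]<400: print('or',s[i],c[i].round(1))
im,K,R,t=cam('top')
for d in ctrl.place_of('top','holder'): print(d,onz(d['point'],.08,K,R,t))
E
```

```text
16.1 [0.59465351 0.16136043 0.3046005 ] [-2.34725762e+00  2.08553342e+00 -2.01200487e-03] [-0.05507731  0.55734295 -0.48423586] 0.08549380412893448
x yaw -83.24203462923047 tilt [ 2.1e-03  4.0e-04 -1.0e+00]
to station [ 0.15  1.83 30.46]
or [317 124  11   8  66] [322.2 128.2]
or [410 124  15   8  80] [417.  127.7]
or [220 127  14   6  66] [226.4 129.5]
or [621 180  19   3  25] [630.7 181.2]
or [228 191  12   8  58] [234.3 195. ]
or [405 190  14   9  67] [411.1 194.8]
or [499 267  13   7  18] [505.  269.8]
or [545 281  25  25  34] [556.2 292.9]
{'point': [240.2, 168.1], 'confidence': 0.56} [0.36113634 0.34706944 0.08      ]
{'point': [274.1, 184.1], 'confidence': 0.52} [0.28323995 0.30639996 0.08      ]
```

View pics/w6.png

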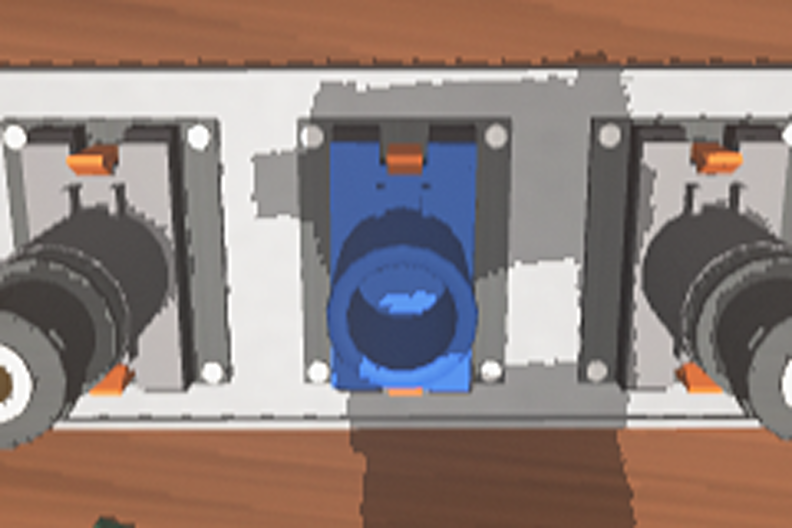

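Emit:
servo_tool --moves '[{"offset": [-1.8,3.3,0.5],"twist": 0},{"offset": [-1.8,3.3,0.8],"twist": 0},{"offset": [-1.8,3.3,0.8],"twist": 0},{"offset": [-1.8,3.3,0.8],"twist": 0},{"offset": [-1.8,3.3,0.8],"twist": 0}]'

```text
t: 16.67
position: [0.4176, 0.2313, 0.2649]
ee_rot: [2.347, -2.086, -0.001]
contact_force: [0.3, 0.5, 0.9]
grip_width: 0.0851
```

Emit:
servo_tool --moves '[{"offset": [-1.8,3.2,0.8],"twist": 0},{"offset": [0,0,0],"twist": 0},{"offset": [0,0,0],"twist": 0},{"offset": [0,0,0],"twist": 0}]'

```text
t: 17.0
position: [0.3862, 0.2453, 0.2582]
ee_rot: [2.349, -2.086, 0.0]
contact_force: [0.2, 0.6, 0.2]
grip_width: 0.0855
```

```bash
python3 loc.py; python3 - <<'E'
from h import *
D=np.load('w6.npz');K,R,t=D['K'],D['R'],D['t'];P=lambda c,r,z:onz((r/3.3+80,c/3.3+200),z,K,R,t)
y=np.radians(6.9);ex=np.array([np.cos(y),np.sin(y),0]);ey=np.array([-ex[1],ex[0],0]);E=np.c_[ex,ey]
for z in(.108,.112): print('rim',z,P(403.5,313,z),np.linalg.norm(P(328,313,z)-P(478,313,z)))
b=np.mean([P(*a,.027) for a in((311,136),(496,136),(318,371),(490,371))],0);print('base',b)
f=np.mean([P(*a,.047) for a in((332,141),(475,141),(331,388),(471,388))],0);print('foot',f,(f-b)@E*1e3)
p0=ctrl.get_obs()
im,K,R,t=cam('wrist');save('w7.png',im);np.savez('w7.npz',K=K,R=R,t=t,p=p0['position'],r=p0['ee_rot'])
for d in ctrl.place_of('wrist','holder'): print(d,onz(d['point'],.08,K,R,t))
E
```

```text
17.0 [0.38618581 0.24530761 0.25815193] [ 2.34887032e+00 -2.08605480e+00  1.31381290e-04] [0.18980741 0.60102931 0.22978892] 0.08547415134457366
x yaw -83.2171885493102 tilt [-0.e+00 -1.e-04 -1.e+00]
to station [ 10.94 -17.95  25.82]
rim 0.108 [0.57775454 0.157777   0.108     ] 0.04729995403051356
rim 0.112 [0.57887529 0.15793284 0.112     ] 0.046756309300622245
base [0.57700366 0.15714055 0.027     ]
foot [0.57727731 0.15786021 0.047     ] [0.3581313  0.68157285]
{'point': [250.4, 255.1], 'confidence': 0.87} [0.28299129 0.30325146 0.08      ]
{'point': [169.8, 212.9], 'confidence': 0.85} [0.366621   0.34945472 0.08      ]
{'point': [162.8, 316.0], 'confidence': 0.66} [0.38546796 0.24985893 0.08      ]
```

View pics/w7.png

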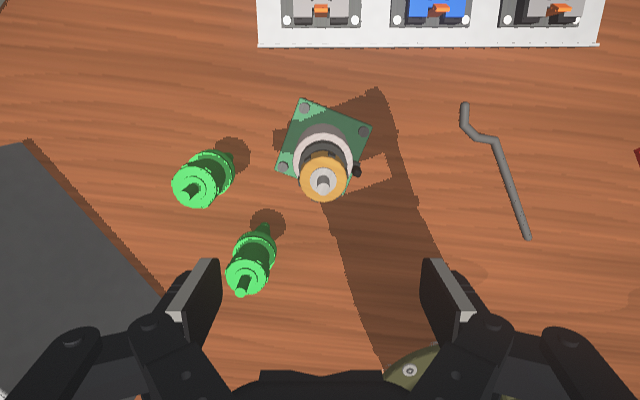

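```bash
python3 - <<'E'
from h import *
D=np.load('w7.npz');K,R,t=D['K'],D['R'],D['t'];im=cv2.imread('pics/w7.png')[:,:,::-1].copy()
hsv=cv2.cvtColor(im,cv2.COLOR_RGB2HSV);m=cv2.inRange(hsv,(12,90,90),(28,255,255))[150:210,290:360]
ys,xs=np.where(m);cs=cv2.findContours(m,cv2.RETR_EXTERNAL,cv2.CHAIN_APPROX_NONE)[0];c=max(cs,key=cv2.contourArea)
(x,y),r=cv2.minEnclosingCircle(c);e=cv2.fitEllipse(c);print(x+290,y+150,r,e)
for z in(.13,.138):
  p=onz((y+150,x+290),z,K,R,t);print(z,p,r*2*(D['p'][2]+.151-z)/347,(Ro.from_rotvec(D['r']).as_matrix().T@(p-D['p'])*100).round(2))
E
```

```text
322.5 176.20588302612305 26.210750579833984 ((32.56674575805664, 27.24463653564453), (46.70173263549805, 50.431968688964844), 0.43599915504455566)
0.13 [0.3870488  0.24399168 0.13      ] 0.042171652447928504 [ 0.14 -0.07 12.82]
0.138 [0.3893412  0.24431837 0.138     ] 0.04096308757969408 [ 0.13 -0.3  12.02]
```

Emit:
servo_tool --moves '[{"offset": [0.15,-0.1,2.4],"twist": 0},{"offset": [0,0,3],"twist": 0},{"offset": [0,0,3],"twist": 0},{"offset": [0,0,3],"twist": 0},{"offset": [0,0,2],"twist": 0}]'

```text
t: 17.52
position: [0.3871, 0.243, 0.1214]
ee_rot: [2.345, -2.087, -0.001]
contact_force: [-1.1, 0.4, 0.5]
grip_width: 0.0853
```

Emit:
servo_tool --moves '[{"offset": [0,0,0],"twist": 0},{"offset": [0,0,0],"twist": 0}]'

```text
t: 17.68
position: [0.3876, 0.2436, 0.124]
ee_rot: [2.346, -2.087, -0.001]
contact_force: [0.6, 0.6, 0.4]
grip_width: 0.0853
```

Emit:
servo_tool --jaw 1 --moves '[{"offset": [0,0,0],"twist": 0},{"offset": [0,0,0],"twist": 0},{"offset": [0,0,0],"twist": 0},{"offset": [0,0,0],"twist": 0},{"offset": [0,0,0],"twist": 0}]'

```text
t: 18.1
position: [0.3879, 0.2441, 0.1255]
ee_rot: [-2.347, 2.085, -0.002]
contact_force: [-1.2, -3.1, 10.1]
grip_width: 0.0352
```

Emit:
servo_tool --moves '[{"offset": [0,0,0],"twist": 0},{"offset": [0,0,0],"twist": 0},{"offset": [0,0,0],"twist": 0}]'

```text
t: 18.35
position: [0.3879, 0.2441, 0.1255]
ee_rot: [-2.347, 2.085, -0.002]
contact_force: [-0.6, -4.0, 10.6]
grip_width: 0.0351
```

Emit:
servo_tool --moves '[{"offset": [0,0,-0.5],"twist": 0},{"offset": [0,0,-1],"twist": 0},{"offset": [0,0,-2],"twist": 0},{"offset": [0,0,-3],"twist": 0},{"offset": [0,0,-3],"twist": 0}]'

```text
t: 18.77
position: [0.3869, 0.2439, 0.221]
ee_rot: [2.348, -2.086, -0.0]
contact_force: [-0.8, 0.4, -0.2]
grip_width: 0.0004
```

Emit:
servo_tool --moves '[{"offset": [0,0,-3],"twist": 0},{"offset": [0,0,-1],"twist": 0},{"offset": [0,0,0],"twist": 0},{"offset": [0,0,0],"twist": 0}]'

```text
t: 19.1
position: [0.3871, 0.244, 0.2591]
ee_rot: [-2.348, 2.086, -0.0]
contact_force: [0.0, 0.0, -0.3]
grip_width: 0.0003
```

```bash
python3 loc.py; python3 - <<'E'
from h import *
p0=ctrl.get_obs()
im,K,R,t=cam('wrist');save('w8f.png',im);np.savez('w8.npz',K=K,R=R,t=t,p=p0['position'],r=p0['ee_rot'])
a=cv2.resize(im[150:400,200:440],None,fx=1.65,fy=1.65);s=ctrl.camera('scene');b=cv2.resize(s[120:280,330:590],(640,394),interpolation=cv2.INTER_CUBIC)
a=cv2.resize(a,(378,394));save('w8.png',np.hstack([a,b[:,:420]]))
E
```

```text
19.1 [0.38709893 0.24399813 0.259051  ] [-2.34829533e+00  2.08628300e+00 -2.05428832e-04] [ 0.02106239  0.03927284 -0.31165737] 0.00031998416979718775
x yaw -83.2373399676254 tilt [ 4.e-04  2.e-04 -1.e+00]
to station [ 10.8  -17.86  25.91]
```

View pics/w8.png

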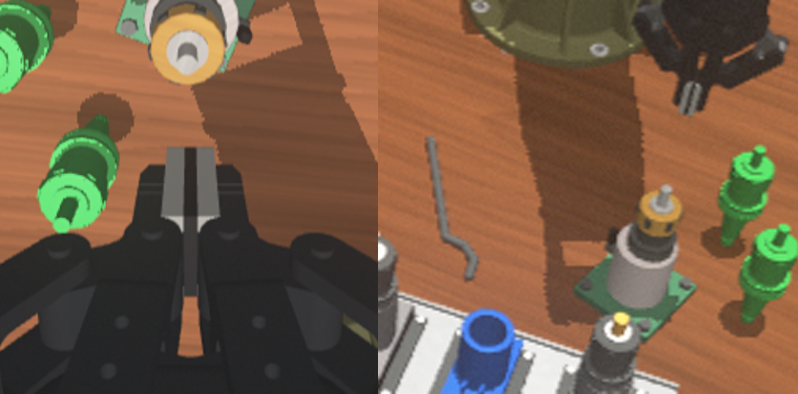

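```bash
python3 - <<'E'
from h import *
p=ctrl.camera_params('wrist');M=np.linalg.inv(np.array(p['tool_from_camera']))
for X in((0,0,17),(0,-11,17),(0,11,17),(0,-11,-2),(0,0,-2),(0,-11,-20)):
  q=(M@[*(np.array(X)/1e3),1])[:3];print(X,'row',p['cy']+p['fy']*q[1]/q[2],'depth',q[2])
for f in('w7.png','w8f.png'):
  n='w7' if '7' in f else 'w8'
  D=np.load(n+'.npz');K,R,t=D['K'],D['R'],D['t'];im=cv2.imread('pics/'+f)[:,:,::-1].copy()
  hsv=cv2.cvtColor(im,cv2.COLOR_RGB2HSV);m=cv2.inRange(hsv,(12,90,150),(28,255,255))[150:212,290:360]
  m=cv2.morphologyEx(m,cv2.MORPH_OPEN,np.ones((3,3)));c=max(cv2.findContours(m,cv2.RETR_EXTERNAL,cv2.CHAIN_APPROX_NONE)[0],key=cv2.contourArea)
  e=cv2.fitEllipse(c);x,y=e[0][0]+290,e[0][1]+150;b=cv2.boundingRect(c);print(f,x,y,e[1],b)
  for z in(.138,.145):
    P=onz((y,x),z,K,R,t);print(z,P,(Ro.from_rotvec(D['r']).as_matrix().T@(P-D['p'])*1e3).round(1))
E
```

```text
(0, 0, 17) row 235.36695119198527 depth 0.18545561721620135
(0, -11, 17) row 216.32489432198145 depth 0.181953908240865
(0, 11, 17) row 253.7032429795284 depth 0.1889573261915377
(0, -11, -2) row 231.92549458114445 depth 0.163942336747412
(0, 0, -2) row 252.68961093378743 depth 0.16744404572274835
(0, -11, -20) row 250.23441154914184 depth 0.1468787427009828
w7.png 322.72290802001953 178.8841724395752 (45.05873489379883, 46.53257369995117) (10, 6, 47, 46)
0.138 [0.38710802 0.24386723 0.138     ] [  1.5  -0.8 120.2]
0.145 [0.38917146 0.24416472 0.145     ] [  1.5  -2.8 113.2]
w8f.png 318.6160087585449 180.6261100769043 (45.06979751586914, 46.3583869934082) (6, 8, 47, 46)
0.138 [0.38593319 0.24572837 0.138     ] [ -1.8   1.  121.1]
0.145 [0.38804184 0.24594121 0.145     ] [ -1.8  -1.1 114.1]
```

Emit:
servo_tool --jaw 0 --moves '[{"offset": [-0.15,0,0],"twist": 0},{"offset": [0,0,0],"twist": 0},{"offset": [0,0,0],"twist": 0},{"offset": [0,0,0],"twist": 0},{"offset": [0,0,0],"twist": 0}]'

```text
t: 19.62
position: [0.387, 0.2455, 0.259]
ee_rot: [2.348, -2.086, -0.0]
contact_force: [0.1, 0.7, 0.1]
grip_width: 0.0606
```

Emit:
servo_tool --moves '[{"offset": [0,0,2],"twist": 0},{"offset": [0,0,3],"twist": 0},{"offset": [0,0,3],"twist": 0},{"offset": [0,0,3],"twist": 0},{"offset": [0,0,2],"twist": 0}]'

```text
t: 20.03
position: [0.3862, 0.245, 0.1267]
ee_rot: [2.347, -2.085, -0.001]
contact_force: [0.0, -0.3, 0.0]
grip_width: 0.0854
```

Emit:
servo_tool --moves '[{"offset": [0,0,1],"twist": 0},{"offset": [0,0,0.6],"twist": 0},{"offset": [0,0,0],"twist": 0},{"offset": [0,0,0],"twist": 0}]'

```text
t: 20.37
position: [0.3875, 0.2458, 0.1141]
ee_rot: [-2.348, 2.086, -0.001]
contact_force: [0.3, 0.2, -0.1]
grip_width: 0.0854
```

```bash
python3 loc.py; python3 - <<'E'
from h import *
im,K,R,t=cam('wrist');save('w9f.png',im);save('w9.png',cv2.resize(im[140:400,120:520],(800,520)))
E
```

```text
20.3667 [0.38754445 0.24577436 0.11410231] [-2.34769153e+00  2.08586104e+00 -6.84073409e-04] [ 0.2636495   0.22374843 -0.11453297] 0.08537080195647061
x yaw -83.24045064550006 tilt [ 1.1e-03  6.0e-04 -1.0e+00]
to station [ 10.97 -17.8   11.43]
```

View pics/w9.png

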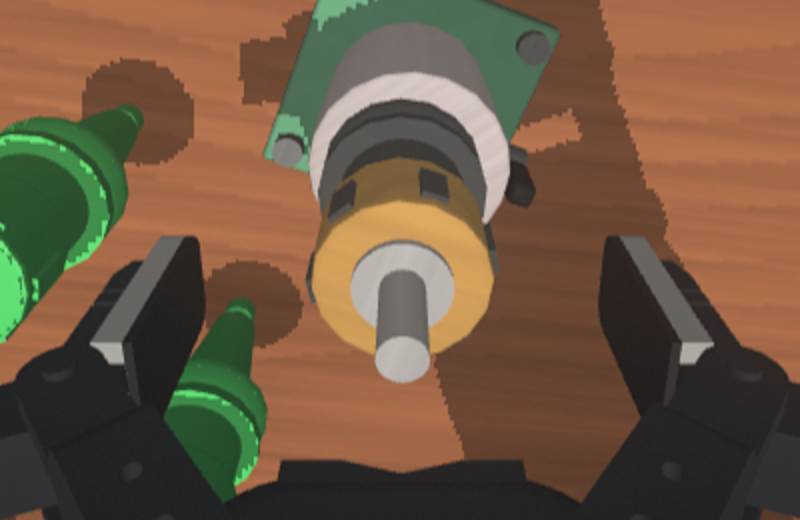

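Emit:
servo_tool --moves '[{"offset": [0,0.2,0.4],"twist": 0},{"offset": [0,0,0.4],"twist": 0},{"offset": [0,0,0],"twist": 0}]'

```text
t: 20.67
position: [0.3848, 0.2452, 0.1048]
ee_rot: [2.348, -2.086, -0.0]
contact_force: [-0.3, -0.2, -0.8]
grip_width: 0.0855
```

Emit:
servo_tool --jaw 1 --moves '[{"offset": [0,0,0],"twist": 0},{"offset": [0,0,0],"twist": 0},{"offset": [0,0,0],"twist": 0},{"offset": [0,0,0],"twist": 0},{"offset": [0,0,0],"twist": 0}]'

```text
t: 21.08
position: [0.3852, 0.2454, 0.1057]
ee_rot: [-2.348, 2.086, -0.0]
contact_force: [-2.3, -0.9, 6.7]
grip_width: 0.0385
```

Emit:
servo_tool --moves '[{"offset": [0,0,0],"twist": 0},{"offset": [0,0,0],"twist": 0},{"offset": [0,0,0],"twist": 0}]'

```text
t: 21.33
position: [0.3852, 0.2454, 0.1056]
ee_rot: [-2.348, 2.086, -0.0]
contact_force: [-2.2, -0.0, 5.0]
grip_width: 0.038
```

Emit:
servo_tool --moves '[{"offset": [0,0,-0.2],"twist": 0},{"offset": [0,0,-0.3],"twist": 0},{"offset": [0,0,-0.3],"twist": 0},{"offset": [0,0,-0.3],"twist": 0},{"offset": [0,0,0],"twist": 0}]'

```text
t: 21.75
position: [0.3852, 0.2454, 0.1167]
ee_rot: [-2.348, 2.086, -0.0]
contact_force: [-0.1, 0.2, -6.1]
grip_width: 0.038
```

Emit:
servo_tool --moves '[{"offset": [0,0,-1],"twist": 0},{"offset": [0,0,-2],"twist": 0},{"offset": [0,0,-3],"twist": 0},{"offset": [0,0,-3],"twist": 0},{"offset": [0,0,-3],"twist": 0}]'

```text
t: 22.17
position: [0.3847, 0.2451, 0.2381]
ee_rot: [2.348, -2.086, -0.0]
contact_force: [0.7, 0.0, -5.1]
grip_width: 0.0384
```

Emit:
servo_tool --moves '[{"offset": [0,0,-3],"twist": 0},{"offset": [0,0,-2.5],"twist": 0},{"offset": [0.7,-1,-1],"twist": 0},{"offset": [1.3,-2.1,0],"twist": 0},{"offset": [1.6,-2.6,0],"twist": 0}]'

```text
t: 22.58
position: [0.4459, 0.2164, 0.3031]
ee_rot: [-2.349, 2.083, -0.001]
contact_force: [-0.7, 0.3, -5.5]
grip_width: 0.0382
```

Emit:
servo_tool --moves '[{"offset": [1.6,-2.6,0],"twist": 0},{"offset": [1.6,-2.6,0],"twist": 0},{"offset": [1.6,-2.6,0],"twist": 0},{"offset": [1.3,-2.1,0],"twist": 0},{"offset": [0.7,-1,0],"twist": 0}]'

```text
t: 23.0
position: [0.5639, 0.1599, 0.3009]
ee_rot: [2.346, -2.088, -0.0]
contact_force: [-0.2, 0.6, -5.8]
grip_width: 0.0379
```

Emit:
servo_tool --moves '[{"offset": [0,0,0],"twist": 0},{"offset": [0,0,0],"twist": 0},{"offset": [0,0,0],"twist": 0}]'

```text
t: 23.25
position: [0.5616, 0.1619, 0.3015]
ee_rot: [2.349, -2.086, -0.0]
contact_force: [-0.7, -0.4, -5.1]
grip_width: 0.0381
```

```bash
python3 loc.py; python3 - <<'E'
from h import *
p0=ctrl.get_obs();im,K,R,t=cam('wrist');save('w10f.png',im)
p=ctrl.camera_params('wrist');M=np.array(p['tool_from_camera'])
hsv=cv2.cvtColor(im,cv2.COLOR_RGB2HSV);m=cv2.inRange(hsv,(12,90,150),(28,255,255))[180:330,240:400]
m=cv2.morphologyEx(m,cv2.MORPH_OPEN,np.ones((3,3)));c=max(cv2.findContours(m,cv2.RETR_EXTERNAL,cv2.CHAIN_APPROX_NONE)[0],key=cv2.contourArea)
e=cv2.fitEllipse(c);b=cv2.boundingRect(c);print(e,b)
# silver ring on the top face (white-ish disc)
def tool(x,y,z):
  d=M[:3,:3]@np.array([(x-p['cx'])/p['fx'],(y-p['cy'])/p['fy'],1]);o=M[:3,3];return (o+d*(z-o[2])/d[2])*1e3
for z in(-.030,-.0324,-.035): print(z,tool(e[0][0]+240,e[0][1]+180,z),tool(b[0]+240,e[0][1]+180,z)[0],tool(b[0]+b[2]+240,e[0][1]+180,z)[0])
g=cv2.inRange(hsv,(105,120,40),(125,255,255));ys,xs=np.where(g);print('blue',xs.min(),xs.max(),ys.min(),ys.max())
row=im[150:330,int(e[0][0])+240];
E
```

```text
23.25 [0.56155886 0.161866   0.30146196] [ 2.34876246e+00 -2.08620352e+00 -4.31046344e-04] [-0.74765381 -0.36261268 -5.09177363] 0.038051690434310524
x yaw -83.22385850163423 tilt [-3.e-04  1.e-04 -1.e+00]
to station [ 0.59 -1.52 30.15]
((80.40132904052734, 105.5174331665039), (77.3173599243164, 88.96723175048828), 87.96309661865234) (34, 64, 94, 81)
-0.03 [ -0.4473839  -0.36295   -30.       ] -19.26079348135339 18.855868038822337
-0.0324 [ -0.44730087  -1.96985298 -32.4       ] -18.888319098223228 18.473863814810397
-0.035 [ -0.44721092  -3.71066454 -35.        ] -18.48480518316555 18.06002590546412
blue 303 349 93 172
```

Emit:
servo_tool --moves '[{"offset": [0.6,-1.7,0],"twist": 0},{"offset": [0,0,2],"twist": 0},{"offset": [0,0,3],"twist": 0},{"offset": [0,0,2.5],"twist": 0},{"offset": [0,0,1],"twist": 0}]'

```text
t: 23.72
position: [0.578, 0.1579, 0.2129]
ee_rot: [2.347, -2.083, -0.004]
contact_force: [0.4, -0.1, -5.9]
grip_width: 0.038
```

Emit:
servo_tool --moves '[{"offset": [0,0,0],"twist": 0},{"offset": [0,0,0],"twist": 0},{"offset": [0,0,0],"twist": 0}]'

```text
t: 23.97
position: [0.5803, 0.1579, 0.2184]
ee_rot: [-2.347, 2.085, -0.003]
contact_force: [0.1, -1.6, -5.2]
grip_width: 0.038
```

```bash
python3 loc.py; python3 - <<'E'
from h import *
im,K,R,t=cam('wrist');save('w11f.png',im)
hsv=cv2.cvtColor(im,cv2.COLOR_RGB2HSV);g=cv2.inRange(hsv,(105,120,40),(125,255,255))
for r in range(120,240,8):
  xs=np.where(g[r,250:400])[0]+250
  if len(xs): print(r,xs.min(),xs.max(),(xs.min()+xs.max())/2,len(xs))
E
```

```text
23.9667 [0.58030487 0.1579213  0.21841492] [-2.34704598  2.08460423 -0.00288261] [ 0.06434636 -1.61736018 -5.244034  ] 0.0380282241989149
x yaw -83.2217966588321 tilt [ 3.e-03  6.e-04 -1.e+00]
to station [-2.000e-02  3.700e-01  2.184e+01]
120 293 348 320.5 37
128 293 348 320.5 42
136 293 348 320.5 49
144 293 347 320.0 55
152 293 347 320.0 34
160 293 347 320.0 41
168 293 346 319.5 50
176 293 347 320.0 53
184 290 349 319.5 43
192 291 348 319.5 16
```

Emit:
servo_tool --moves '[{"offset": [0,0.2,0.5],"twist": 0},{"offset": [0,0,0.5],"twist": 0},{"offset": [0,0,0.5],"twist": 0},{"offset": [0,0,0.5],"twist": 0},{"offset": [0,0,0],"twist": 0}]'

```text
t: 24.43
position: [0.5773, 0.1572, 0.1947]
ee_rot: [2.347, -2.086, -0.002]
contact_force: [0.3, -0.5, -5.7]
grip_width: 0.038
```

Emit:
servo_tool --moves '[{"offset": [0,0,0.4],"twist": 0},{"offset": [0,0,0.5],"twist": 0},{"offset": [0,0,0.5],"twist": 0},{"offset": [0,0,0.4],"twist": 0},{"offset": [0,0,0],"twist": 0}]'

```text
t: 24.85
position: [0.5774, 0.1573, 0.177]
ee_rot: [2.348, -2.086, -0.001]
contact_force: [-1.2, -0.1, -5.5]
grip_width: 0.0382
```

Emit:
servo_tool --moves '[{"offset": [0,0,0.4],"twist": 0},{"offset": [0,0,0.4],"twist": 0},{"offset": [0,0,0.4],"twist": 0},{"offset": [0,0,0.3],"twist": 0},{"offset": [0,0,0],"twist": 0}]'

```text
t: 25.27
position: [0.5775, 0.1573, 0.1623]
ee_rot: [2.348, -2.086, -0.001]
contact_force: [1.1, -0.0, -6.0]
grip_width: 0.0385
```

Emit:
servo_tool --moves '[{"offset": [0,-0.1,0.3],"twist": 0},{"offset": [0,0,0.3],"twist": 0},{"offset": [0,0,0.3],"twist": 0},{"offset": [0,0,0.2],"twist": 0},{"offset": [0,0,0],"twist": 0}]'

```text
t: 25.68
position: [0.5785, 0.1574, 0.1516]
ee_rot: [2.348, -2.086, -0.001]
contact_force: [-0.6, 0.5, -5.8]
grip_width: 0.0382
```

Emit:
servo_tool --moves '[{"offset": [0,0,0.2],"twist": 0},{"offset": [0,0,0.2],"twist": 0},{"offset": [0,0,0.2],"twist": 0},{"offset": [0,0,0],"twist": 0}]'

```text
t: 26.02
position: [0.5786, 0.1574, 0.1457]
ee_rot: [2.348, -2.086, -0.001]
contact_force: [0.6, -0.5, -5.5]
grip_width: 0.0379
```

Emit:
servo_tool --moves '[{"offset": [0,0,0.15],"twist": 0},{"offset": [0,0,0.15],"twist": 0},{"offset": [0,0,0],"twist": 0}]'

```text
t: 26.27
position: [0.5787, 0.1574, 0.1429]
ee_rot: [2.348, -2.086, -0.0]
contact_force: [0.6, -1.1, -5.7]
grip_width: 0.0379
```

Free descent with no lateral force; contact is expected around TCP z 0.136.

Emit:
servo_tool --moves '[{"offset": [0,0,0.15],"twist": 0},{"offset": [0,0,0.15],"twist": 0},{"offset": [0,0,0],"twist": 0}]'

```text
t: 26.52
position: [0.5786, 0.1575, 0.1398]
ee_rot: [2.348, -2.086, -0.0]
contact_force: [-0.2, -0.1, -5.3]
grip_width: 0.0381
```

Emit:
servo_tool --moves '[{"offset": [0,0,0.1],"twist": 0},{"offset": [0,0,0.1],"twist": 0},{"offset": [0,0,0],"twist": 0}]'

```text
t: 26.77
position: [0.5789, 0.1575, 0.1384]
ee_rot: [-2.348, 2.086, -0.0]
contact_force: [-1.3, 0.5, -4.0]
grip_width: 0.0383
```

Emit:
servo_tool --moves '[{"offset": [0,0,0.1],"twist": 0},{"offset": [0,0,0.1],"twist": 0},{"offset": [0,0,0],"twist": 0}]'

```text
t: 27.02
position: [0.5795, 0.1576, 0.1381]
ee_rot: [-2.347, 2.085, -0.003]
contact_force: [-4.1, -1.4, 11.5]
grip_width: 0.0381
```

Emit:
servo_tool --moves '[{"offset": [0,0,-0.12],"twist": 0},{"offset": [0,0,0],"twist": 0}]'

```text
t: 27.18
position: [0.5791, 0.1575, 0.1382]
ee_rot: [-2.348, 2.086, -0.001]
contact_force: [-0.9, -0.5, 4.5]
grip_width: 0.0378
```

Emit:
servo_tool --jaw 0 --moves '[{"offset": [0,0,0],"twist": 0},{"offset": [0,0,0],"twist": 0},{"offset": [0,0,0],"twist": 0},{"offset": [0,0,0],"twist": 0},{"offset": [0,0,0],"twist": 0}]'

```text
t: 27.6
position: [0.5788, 0.1575, 0.1373]
ee_rot: [2.349, -2.087, -0.0]
contact_force: [-0.5, -0.2, -0.3]
grip_width: 0.0855
```

Emit:
servo_tool --moves '[{"offset": [0,0,-1],"twist": 0},{"offset": [0,0,-2],"twist": 0},{"offset": [0,0,-3],"twist": 0},{"offset": [0,0,-4],"twist": 0},{"offset": [0,0,-4],"twist": 0}]'

```text
t: 28.02
position: [0.5782, 0.1574, 0.2795]
ee_rot: [2.348, -2.086, -0.001]
contact_force: [0.3, 0.4, 0.5]
grip_width: 0.085
```

Emit:
servo_tool --moves '[{"offset": [0,0,-3],"twist": 0},{"offset": [0,0,0],"twist": 0},{"offset": [0,0,0],"twist": 0},{"offset": [0,0,0],"twist": 0}]'

```text
t: 28.35
position: [0.5785, 0.1574, 0.3071]
ee_rot: [2.348, -2.086, -0.001]
contact_force: [0.0, -0.3, -1.7]
grip_width: 0.0852
```

```bash
python3 loc.py; python3 - <<'E'
from h import *
im,K,R,t=cam('wrist');save('w12f.png',im)
hsv=cv2.cvtColor(im,cv2.COLOR_RGB2HSV)
def blobs(nm,lo,hi,mn,mx=9e9):
  n,l,s,c=cv2.connectedComponentsWithStats(cv2.inRange(hsv,lo,hi))
  for i in range(1,n):
    if mn<s[i,4]<mx and s[i,1]<300: print(nm,s[i],c[i].round(1))
blobs('brass',(12,90,150),(28,255,255),200);blobs('or',(3,150,100),(11,255,255),30,400);blobs('blue',(105,120,40),(125,255,255),100)
for X,n in(((.5775,.1578,.1125+.058),'nut top pred'),((.5775,.1578,.1125+.082),'tip')): print(n,proj(X,K,R,t))
im,K,R,t=cam('top');
for d in ctrl.place_of('wrist','holder'): print(d)
for q in('oil_can','spanner','collet_bin'): print(q,[d['point'] for d in ctrl.place_of('top',q)][:1])
E
```

```text
28.35 [0.57850378 0.15741672 0.30707262] [ 2.34809634e+00 -2.08624489e+00 -6.21431498e-04] [ 0.02121298 -0.29923409 -1.65623984] 0.0851640129177252
x yaw -83.24112247019364 tilt [-7.e-04 -2.e-04 -1.e+00]
to station [-0.05  0.09 30.71]
brass [298 151  46  44 993] [320.5 172.2]
or [219 111  12   7  48] [224.5 114.2]
or [316 110  10   7  62] [320.5 113.4]
or [409 110  14   7  47] [415.5 113.7]
or [224 177  14   8  69] [230.8 180.4]
or [404 176  14   8  59] [410.2 179.7]
or [545 270  24  23  33] [555.7 280.8]
blue [ 297  108   46   52 1031] [319.6 122.6]
nut top pred (np.float64(175.23525895309066), np.float64(320.23122446304444))
tip (np.float64(183.56345693991588), np.float64(320.2351785636149))
{'point': [161.4, 313.9], 'confidence': 0.84}
{'point': [294.2, 151.6], 'confidence': 0.62}
{'point': [348.7, 187.8], 'confidence': 0.53}
oil_can [[138.0, 400.3]]
spanner [[241.4, 311.0]]
collet_bin [[155.8, 467.0]]
```

```bash
python3 -c "
from station import ctrl
print(ctrl.hand_in())"
```

```text
the job is handed in; nothing more can be done
None
```

The blue pot is clipped on the free base, the brass-nut holder stands in it, and I handed the job in at 28.4 s. No verdict came back, so what follows rests on my own checks.

**Pot:**
- **Pressing:** the push rose on the ramps to at least 10 N, fell, rose again on the pad, and dropped about 3 N. It then went rigid, with at most 25 N read.
- **Retention:** the pot held against a 13 N upward pull.
- **Position:** the camera put it within about 1 mm of the base centre.
- **Hooks:** both hooks lined up with the ones on the neighbouring bases. The front hook was partly hidden by the rim, so for that one I relied on its visible edge and the pull test.

**Holder:**
- **First grip failed:** the jaws caught only the top edge of the nut and slipped off, and the holder stayed in the fixture. In the images the fingertips stood about 25 mm farther back than the specification says.
- **Second grip:** I gripped about 20 mm lower and it held.
- **Seating:** it went in without side load, and the flange met the rim within about 0.5 mm of the height worked out from the pot. The peak upward push read was 11.5 N.
- **After release:** the nut was within about 3 pixels of where a centred, upright holder should be. I judged this and the final hook check by numbers, because I had used up my picture views.

**Everything else:** in the top camera the oil can, spanner and bin moved only a few pixels (up to about 3), so I take them as unmoved. At hand-in the open gripper was well above the holder and touching nothing.

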